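Wedge the microscope hood's door shut

ROBOT

A 6-joint arm with a two-finger parallel gripper is mounted at the origin on the work surface. World frame = base frame: x ahead of the robot, y to its left, z up, the work surface at z = 0. Lengths are in m, angles in rad, forces in N, time in s.
With the tool pointing down it reaches from about 0.35 to 0.975 m from the base axis. Payload 4.9 kg.
Tool frame: the origin (TCP) lies on the mounting face of the last link; the fingertips stand 173 mm ahead of it and the grasp point (between the pads) lies 155 mm ahead of it; z points along the fingers, y is the line along which they close (so a half turn about z gives the same grasp; the last joint's range is limited). The gripper opens to 85 mm and grips with 20 to 120 N. Pads are 22 mm wide; open, the fingers measure 114 mm over their backs; the gripper's body (76 mm by 85 mm) begins 54 mm behind the grasp point. The pads swing forward as they close: fully open they stand 13 mm farther back than shut.
Start: joints at [-1.393, 0.053, 1.613, -0, 1.476, -0.119], TCP at [0.183, -0.598, 0.405] pointing down, gripper open.
Joint ranges: [-3.01, 3.01], [-1.01, 2.22], [0.06, 2.58], [-1.02, 4.17], [0.09, 2.62], [-3.14, 3.14]. Speed limits (rad/s): [2.57, 2.57, 3.14, 3.14, 3.14, 3.14].

INTERFACE

Orientations are given as a rotation vector (axis times angle).
In Python, from station import monitor, eyes, finish_job gives the robot as it stands. The module is installed in compiled form; this text tells all that it offers.
- The arm moves only by the tool step_arm, never from a script. Its argument "commands" is a list of rows, each a list of 3 entries, a list of its own where there are three numbers: the opening in per cent of the stroke, from 0 (shut) to 100 (fully open), then the shift along the tool's x, y, z in mm, then the turn about the tool's z in degrees. In form: [[hand, [x, y, z], yaw], ...]. A call has 1 to 12 rows; each row is the pose to reach, as a shift and turn from the pose commanded when the call began, along the tool's axes at that moment; what a row does not reach only later rows make up. A row lasts 1/8 s, in which the tool goes at most 62.5 mm and 10.7 degrees, less where a joint would pass 70% of its speed; a pose out of reach is approached as far as the arm can. A call with a gripper value outside its range is refused whole. The fingers move at their own pace and stop on an object; "squeeze" is the grip in N (left out, the last holds). Time passes only in rows, so rows that repeat a pose let the fingers close. It gives the time, the measured TCP pose, the force, the opening and the grip force at its end, in the units of the state.
- monitor.get_obs(): the state, without advancing time (a new reading comes with each control period).
- eyes.get_image(name): name is "scene" or "side" or "wrist"; returns the picture (480x640x3 uint8, red, green, blue); there is no depth.
- eyes.camera_info(name): a dict with "camera_matrix" (3x3 intrinsics, pixels), "extrinsics" (4x4, takes a point from camera to world coordinates). Camera axes: x right, y down, z forward; pixel columns grow to the right and rows downward; lengths in m; the calibration is good to about 2 mm. The wrist camera is an equidistant fisheye: a pixel r from the principal point sees the ray r / f radians off the axis. A picture is of the moment at which its call begins: read the wrist's pose just before it. camera_info takes no time and is no camera call; for the wrist camera it gives the pose at the moment of the call.
- finish_job(): hands the job in; it is judged then, once.
The state is a dict: "t": time; "q": joint angles; "dq": joint speeds; "effort": joint torques, N m; "tool_pos": TCP position; "tool_rot": TCP orientation; "contact_force": force on the tool from outside, world axes, zero at the start; "wrist_torque": the same for the moment, N m; "opening": finger opening in m; "grip_force": force on a finger pad.
Only numpy, scipy, OpenCV 4.12 (cv2) and the standard library are available. Lean on these libraries where they do the work, as an engineer would, in place of code of your own. Each camera call takes 0.05 s, during which the arm holds its last target. There are 200 camera calls.

TASK

The catch of the microscope hood's door has failed. Swing the door shut, then slide the orange wedge, thin end first, under the half of the door away from its hinges and tap it in little by little until it is firmly jammed: stop when it resists with about 14 N of push, as the pane cracks if the wedge presses on it with 15 N or the fingers with 25 N. Let go, leave the wedge jammed flat on the bench with the door shut, and do not disturb the other things on the bench.

Things in the scene. Friction and masses are not known exactly. Their poses are not given: they have to be found in the camera images.
- plinth: fixed black plinth and white microscope inside a clear hood with aluminium edges (200 deep, 266 wide, 246 to 257 mm high). Origin on the bench (z = 0) under the hood's middle; +x points from the door to the hood's back, +y to the door's hinge side, z up. The door is the hood's front. Behind the shut door the bench is bare for 85 mm up to the plinth.
- sill (a point): point on the bench under the middle of the shut door's thickness and width, 106 mm in front (-x) of the plinth's origin, same axes. The shut door spans 130 mm to each side, 10 mm thick at its aluminium rails, top 236 to 247 mm up. Its straight lower edge stands 8 to 19 mm above the bench; how much differs each time and is not measured.
- hinge (a point): foot of the upright hinge line, on the bench, 134 mm to +y of the sill point; same axes as the plinth. The stiff sprung hinges let the door rise a hair when wedged from below: it weighs 3 N, then takes 40 N more per mm of rise.
- door (a joint): opening q of the door, rad: 0 shut against its stop; the free edge swings out to the plinth's -x and lies at hinge + 264 mm * (-sin q, -cos q) in the plinth's x, y. Slight friction (0.06 N m) keeps it where it is left. A black knob, 18 mm wide, 15 mm proud, sits on the outer face 32 mm from the free edge, 140 mm up.
- wedge_grip (a point): centre, 24 mm up, of the grip block (46 long in x, 26 wide in y, 48 mm high) of the loose orange painted steel wedge. x points to its thin end, z up. About 178 mm long, 34 wide, 0.4 to 0.6 kg, flat underside. From 65 to 155 mm ahead of this point a ramp falls evenly from 22 to 4 mm high. Friction on bench and door 0.5 to 0.7: once jammed it stays by itself.
- wedge_tip (a point): middle of the wedge's thin front edge (4 mm thick), 2 mm up, 155 mm ahead (+x) of the grip block's centre; same axes.
- wedge: the same wedge; origin on its underside, below the centre of the grip block; same axes.
- jar_mid (a point): bystander: amber jar with blue cap, 54 mm wide, 75 mm high; its centre
- slide_box_mid (a point): bystander: blue and white slide box, 87 x 102 x 36 mm; its centre
- beaker_mid (a point): bystander: glass beaker, 72 mm wide, 90 mm high; its centre
- dish_mid (a point): bystander: glass dish, 90 mm wide, 16 mm high; its centre
Things that resemble listed ones, but are neither listed nor needed, are in the scene too. Of the things like the wedge, leave any that is purple; of the rest the smaller one is meant.

How it is judged:
On the way, in this order (a step that is already met when the one before it is completed fails the run):
1. the door is swung shut while the wedge is not yet under it (value of joint door below 0.05 rad and not (x of wedge_tip in the frame of plinth between -0.095 and 0 m and y of wedge_tip in the frame of plinth between -0.135 and 0 m and z of wedge_tip in the frame of plinth below 0.012 m)), for 0.2 s.
2. the wedge's thin end is under the free half of the shut door and the wedge is jammed: it bears on the door with more than 4 N (value of joint door below 0.05 rad and x of wedge_tip in the frame of plinth between -0.095 and 0 m and y of wedge_tip in the frame of plinth between -0.135 and 0 m and z of wedge_tip in the frame of plinth below 0.012 m and contact force between wedge and plinth above 4 N), for 0.2 s.
At the end, for the whole second after the job is handed in: The door is shut (within 0.05 rad); the wedge lies flat (within 0.12 rad) with its thin end under the half of the door away from the hinges, 16 mm or more behind the door's front face, bears on the door with more than 4 N and stays there at rest, released (all of step 2 and angle between wedge's own z axis and vertical below 0.12 rad and linear speed of wedge below 0.02 m/s); the robot touches nothing.
It fails at once if the wedge presses on the door or the hood with more than 15 N (contact force between wedge and plinth above 15 N).
It fails at once if the fingers press on the door, hood or microscope with more than 25 N (contact force between the fingers and plinth above 25 N).
It fails at once if the jar, slide box, beaker or dish is moved by more than 30 mm (distance of any of jar_mid, slide_box_mid, beaker_mid, dish_mid from where it was at the start of the episode above 0.03 m).
It also fails if it takes over 72 s, if anything falls off the work surface, if the arm or the gripper's body presses on something with over 40 N, if the wrist force passes 120 N, or if a joint passes its speed limit or range.

## Working session

There is one attempt and no reset: what is moved stays moved. The work goes in short steps, Python scripts to look and compute and a tool call to move; the robot and the scene stay as the last step left them, time stands still between calls to the robot, and variables do not carry over. Pictures are saved under pics/ and viewed, at most 10 in all, crops included, and the job is handed in when it is done.

Besides the shell and the picture viewer there is one more tool, called after "Request:" in YAML: its name, and indented under it one key for each argument. step_arm: Moves the arm, as the interface text tells. Its arguments: {"type":"object","properties":{"commands":{"type":"array"},"squeeze":{"type":"number"}},"required":["commands"]}

```bash
mkdir -p pics; cat > h.py <<'E'
import numpy as np, cv2
from station import monitor, eyes, finish_job
from scipy.spatial.transform import Rotation as R
def snap(n,f):
    im=eyes.get_image(n); cv2.imwrite('pics/'+f,im[:,:,::-1]); return im
def ray(n,u,v,info=None):
    i=info or eyes.camera_info(n); K=np.array(i["camera_matrix"]);E=np.array(i["extrinsics"])
    x=(u-K[0,2])/K[0,0]; y=(v-K[1,2])/K[1,1]
    if n=="wrist":
        r=np.hypot(x,y); s=np.sin(r)/max(r,1e-9); d=np.array([x*s,y*s,np.cos(r)])
    else: d=np.array([x,y,1.])
    return E[:3,3],E[:3,:3]@d
def onz(n,u,v,z,info=None):
    o,d=ray(n,u,v,info); return o+d*(z-o[2])/d[2]
def proj(n,p):
    i=eyes.camera_info(n); K=np.array(i["camera_matrix"]);E=np.array(i["extrinsics"])
    c=E[:3,:3].T@(np.array(p)-E[:3,3]); return K[0,0]*c[0]/c[2]+K[0,2],K[1,1]*c[1]/c[2]+K[1,2]
E
python3 - <<'E'
from h import *
print(monitor.get_obs())
for n in("scene","side","wrist"): snap(n,n+"0.png"); i=eyes.camera_info(n);print(n,np.round(i["camera_matrix"],1).tolist(),np.round(i["extrinsics"],3).tolist())
E
```

```text
{'t': 0.0, 'q': array([-1.39302802e+00,  5.33626446e-02,  1.61428642e+00,  7.94699464e-06,
        1.47601232e+00, -1.18966179e-01]), 'dq': array([-5.11306379e-05,  1.76208798e-03,  4.17514749e-04,  4.16397084e-05,
        1.15705848e-03, -4.84328447e-05]), 'effort': array([ 1.92758698e-04, -3.93679798e+01, -3.70175385e+01, -8.03267562e-05,
        7.18904877e-03, -8.87378320e-06]), 'tool_pos': array([ 0.18272323, -0.59741408,  0.40346359]), 'tool_rot': array([-3.10503317e+00, -4.64094365e-01,  8.30516641e-05]), 'contact_force': array([-0.40695132,  0.08147796,  0.09868697]), 'wrist_torque': array([0.00172151, 0.02720097, 0.02598075]), 'grip_force': 0.0, 'opening': 0.08582410840931363}
scene [[457.0, 0.0, 315.6], [0.0, 457.0, 247.3], [0.0, 0.0, 1.0]] [[-0.968, -0.195, 0.158, 0.325], [-0.251, 0.774, -0.582, 0.62], [-0.009, -0.603, -0.798, 0.944], [0.0, 0.0, 0.0, 1.0]]
side [[620.5, 0.0, 332.7], [0.0, 620.5, 248.2], [0.0, 0.0, 1.0]] [[-0.892, -0.326, 0.312, -0.051], [-0.451, 0.631, -0.631, 1.072], [0.009, -0.704, -0.71, 1.278], [0.0, 0.0, 0.0, 1.0]]
wrist [[371.6, 0.0, 321.9], [0.0, 371.6, 234.6], [0.0, 0.0, 1.0]] [[0.292, -0.915, -0.277, 0.254], [-0.956, -0.28, -0.083, -0.575], [-0.002, 0.289, -0.957, 0.372], [0.0, 0.0, 0.0, 1.0]]
```

View pics/scene0.png

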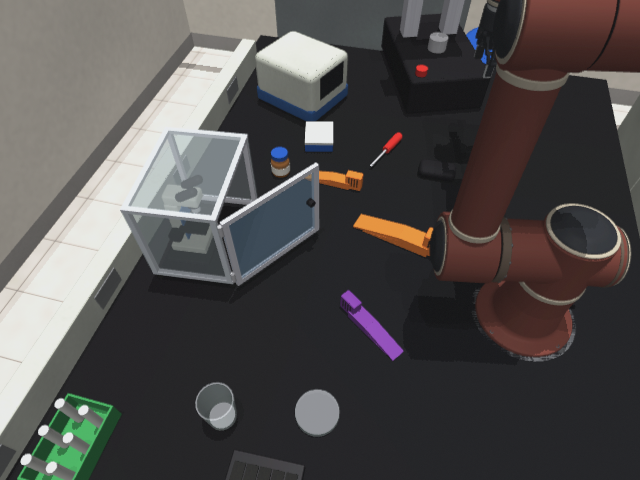

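View pics/side0.png

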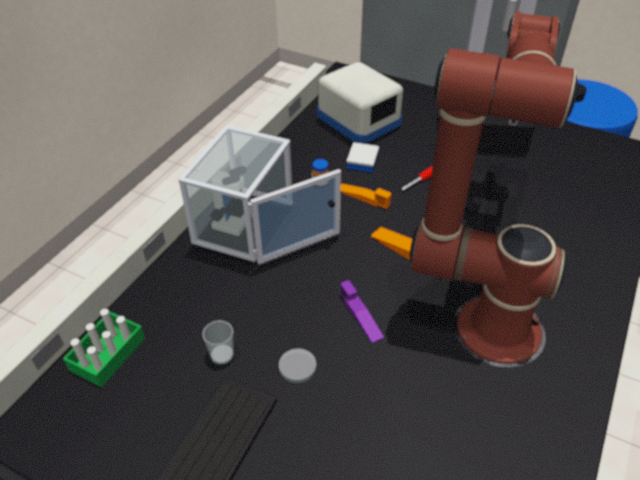

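Scene view: hood at top left with its top corners near (168,132), (247,135), (210,217) and (125,210). The door is open, free edge near (318,200). The small orange wedge is behind it, block at (353,181), with the larger one at (395,235). I'll zoom in.

```bash
python3 - <<'E'
from h import *
im=cv2.imread('pics/scene0.png'); c=cv2.resize(im[110:290,115:375],None,fx=3,fy=3,interpolation=cv2.INTER_CUBIC); cv2.imwrite('pics/crop0.png',c)
for n in("scene","side"):
    im=cv2.imread(f'pics/{n}0.png'); h=cv2.cvtColor(im,cv2.COLOR_BGR2HSV)
    m=cv2.inRange(h,(8,180,100),(22,255,255)); k,l,s,ce=cv2.connectedComponentsWithStats(m)
    for j in range(1,k):
        if s[j,4]>40: print(n,s[j].tolist(),ce[j].round(1),onz(n,*ce[j],.012).round(3))
for nm,p,z in [("hoodtop",[(168,132),(247,135),(210,217),(125,210)],.25),("jar",[(280,154)],.075),("slide",[(319,130)],.036),("beaker",[(216,395)],.06),("dish",[(317,412)],.016)]:
    for q in p: print(nm,onz("scene",*q,z).round(3))
E
```

```text
scene [320, 171, 43, 20, 576] [341.4 179.4] [ 0.5   -0.314  0.012]
scene [353, 214, 80, 43, 1515] [395.6 233.5] [ 0.319 -0.154  0.012]
side [341, 184, 51, 25, 702] [367.9 194.8] [ 0.514 -0.314  0.012]
side [371, 227, 42, 32, 693] [393.6 240.7] [ 0.362 -0.161  0.012]
hoodtop [ 0.887 -0.13   0.25 ]
hoodtop [ 0.702 -0.165  0.25 ]
hoodtop [0.688 0.093 0.25 ]
hoodtop [0.864 0.118 0.25 ]
jar [ 0.678 -0.307  0.075]
slide [ 0.609 -0.483  0.036]
beaker [0.598 0.373 0.06 ]
dish [0.403 0.343 0.016]
```

View pics/crop0.png

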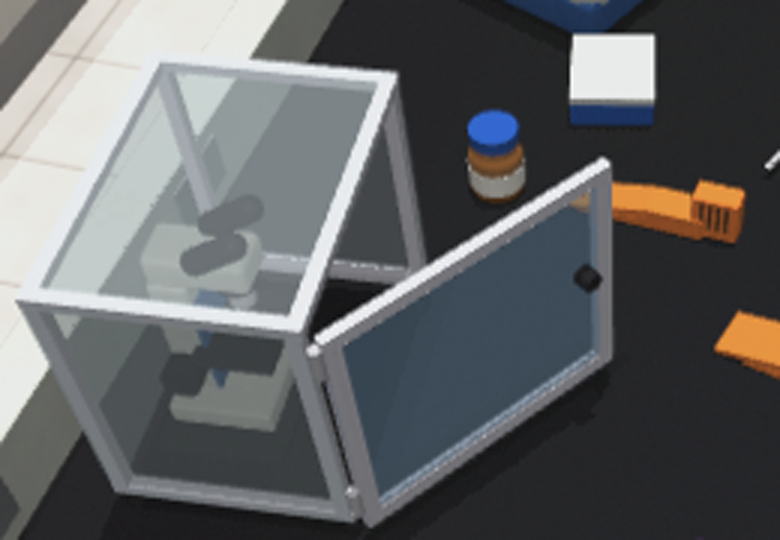

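View pics/wrist0.png

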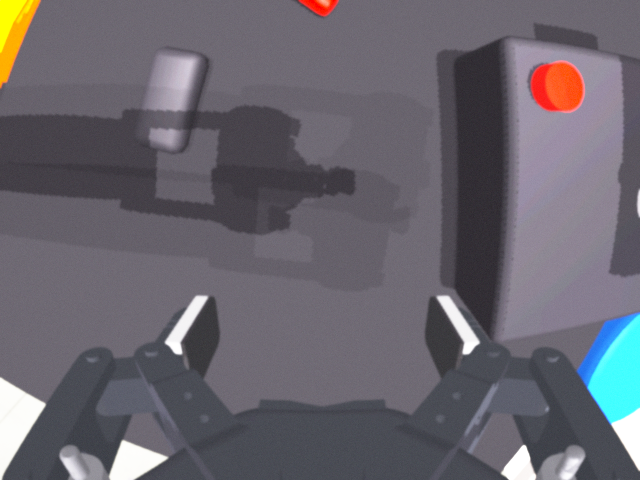

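Crop: the wedge block's top centre is at crop (720,187), i.e. scene (355,172). The door's free top corner is at crop (605,162), its bottom at (605,358), and the knob at (588,278). The wrist view shows no task object yet.

```bash
cat > fit.py <<'E'
from h import *
from scipy.optimize import least_squares
S=lambda x,y:(115+x/3,110+y/3)
tops=[S(160,63),S(398,72),S(300,330),S(18,300)]; lo=[(100,-133),(-100,-133),(-100,133),(100,133)]
def T(p,x,y,z=0): c,s=np.cos(p[2]),np.sin(p[2]); return np.array([p[0]+c*x-s*y,p[1]+s*x+c*y,z])
def f(p): return np.ravel([np.subtract(proj("scene",T(p,a/1e3,b/1e3,p[3]/100)),t) for t,(a,b) in zip(tops,lo)])
r=least_squares(f,[.785,-.02,.1,25.]); p=r.x
E
python3 - <<'E'
from fit import *
print("plinth",p.round(4),"res",f(p).round(1))
print("sill",T(p,-.106,0).round(3),"hinge",T(p,-.106,.134).round(3))
H=T(p,-.106,.134)
for q,z in((S(608,165),.24),(S(606,356),.013)):
    w=onz("scene",*q,z); d=w-H; c,s=np.cos(p[2]),np.sin(p[2]); a=c*d[0]+s*d[1];b=-s*d[0]+c*d[1]; print("free",w.round(3),np.hypot(a,b),"q",np.arctan2(-a,-b))
g=onz("scene",*S(720,187),.048); t=onz("scene",*S(575,200),.004); print("grip",g,"tip?",t,np.linalg.norm((g-t)[:2]))
print(R.from_rotvec(monitor.get_obs()["tool_rot"]).as_matrix().round(3))
E
```

```text
plinth [ 0.7921 -0.0321  0.0966 23.8414] res [-1.3 -2.7 -0.2  2.2  0.2  0.7  1.1 -0.3]
sill [ 0.687 -0.042  0.   ] hinge [0.674 0.091 0.   ]
free [ 0.518 -0.117  0.24 ] 0.25934382939424533 q 0.7382940421087169
free [ 0.522 -0.118  0.013] 0.2586672100419103 q 0.7233680373779086
grip [ 0.46229365 -0.31423829  0.048     ] tip? [ 0.60210478 -0.30825437  0.004     ] 0.13993911993574373
[[ 0.956  0.292 -0.   ]
 [ 0.292 -0.956  0.002]
 [ 0.    -0.002 -1.   ]]
```

Request:
step_arm:
  commands:
    - [0,[40,-35,-40],0]
    - [0,[480,-435,-40],0]
    - [0,[480,-435,-40],0]
    - [0,[480,-435,-40],0]
    - [0,[480,-435,-40],0]
    - [0,[480,-435,-40],0]
    - [0,[480,-435,-40],0]
    - [0,[480,-435,-40],0]
    - [0,[480,-435,-40],0]
    - [0,[480,-435,-40],0]
    - [0,[480,-435,-40],0]
    - [0,[480,-435,-40],0]
  squeeze: 40

```text
t: 1.65
tool_pos: [0.5151, -0.0394, 0.4441]
tool_rot: [-3.106, -0.471, 0.002]
contact_force: [0.2, -0.2, -0.4]
opening: 0.0004
grip_force: 0.0
```

Request:
step_arm:
  commands:
    - [0,[0,0,71],0]
    - [0,[0,0,71],0]
    - [0,[10,8,71],0]
    - [0,[20,16,71],0]
    - [0,[30,24,71],0]
    - [0,[40,32,71],0]
    - [0,[50,40,71],0]
    - [0,[60,48,71],0]
    - [0,[70,56,71],0]
    - [0,[80,64,71],0]
    - [0,[88,70,71],0]
    - [0,[96,76,71],0]

```text
t: 3.15
tool_pos: [0.6296, -0.0858, 0.3744]
tool_rot: [-3.107, -0.465, -0.002]
contact_force: [-0.1, 2.7, 5.7]
opening: 0.0
grip_force: 0.2
```

```bash
python3 - <<'E'
from h import *
im=snap("scene","scene1.png"); c=cv2.resize(im[110:290,115:375,::-1],None,fx=3,fy=3,interpolation=cv2.INTER_CUBIC); cv2.imwrite('pics/crop1.png',c)
E
```

```text
(no output)
```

View pics/crop1.png

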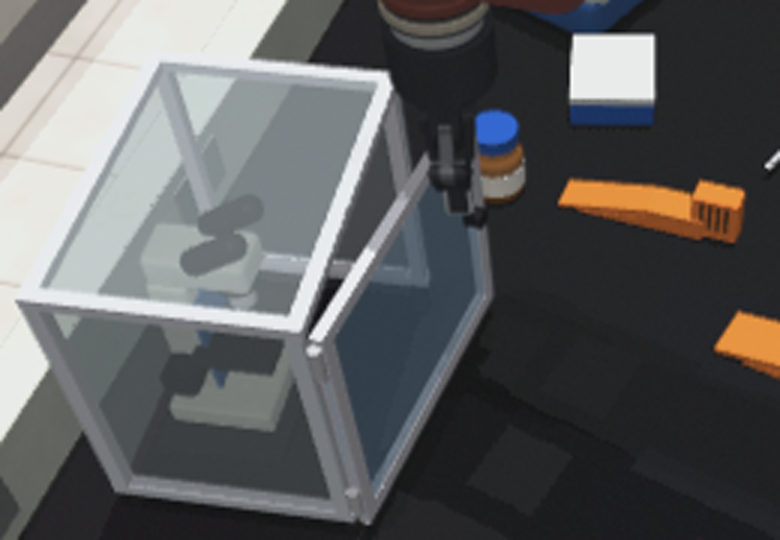

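The door has swung most of the way; its free edge is now near crop (490,295). The wedge is fully visible, with its tip edge at crop (565,192).

Request:
step_arm:
  commands:
    - [0,[6,3,0],0]
    - [0,[12,6,0],0]
    - [0,[18,9,0],0]
    - [0,[23,11,0],0]
    - [0,[23,11,0],0]

```text
t: 3.82
tool_pos: [0.6547, -0.0897, 0.3744]
tool_rot: [3.106, 0.465, 0.003]
contact_force: [0.4, 1.7, 4.5]
opening: -0.0002
grip_force: 0.0
```

Request:
step_arm:
  commands:
    - [0,[4,2,0],0]
    - [0,[8,4,0],0]
    - [0,[10,5,0],0]

```text
t: 4.2
tool_pos: [0.6655, -0.0913, 0.3743]
tool_rot: [-3.107, -0.465, -0.002]
contact_force: [-0.6, 2.8, 5.7]
opening: 0.0003
grip_force: 0.0
```

Request:
step_arm:
  commands:
    - [0,[2,1,0],0]
    - [0,[4,2,0],0]

```text
t: 4.45
tool_pos: [0.669, -0.0921, 0.3741]
tool_rot: [-3.106, -0.465, 0.007]
contact_force: [-11.0, 3.5, 9.1]
opening: 0.0004
grip_force: 0.0
```

Request:
step_arm:
  commands:
    - [0,[2,1,0],0]
    - [0,[4,2,0],0]

```text
t: 4.7
tool_pos: [0.6719, -0.0926, 0.3738]
tool_rot: [-3.103, -0.464, 0.02]
contact_force: [-24.6, 5.4, 13.9]
opening: 0.0001
grip_force: 0.0
```

Request:
step_arm:
  commands:
    - [0,[-10,-3,0],0]
    - [0,[-40,-12,0],0]
    - [0,[-60,-18,-20],0]

```text
t: 5.08
tool_pos: [0.6097, -0.0933, 0.3901]
tool_rot: [-3.104, -0.464, 0.01]
contact_force: [-0.6, -0.4, 0.4]
opening: -0.0001
grip_force: 0.0
```

```bash
python3 - <<'E'
from fit import *
print(monitor.get_obs()["contact_force"].round(1))
g=onz("scene",*S(719,197),.048); t=onz("scene",*S(565,192),.004); d=t-g
print(g,t,np.hypot(*d[:2]),np.degrees(np.arctan2(d[1],d[0])))
E
```

```text
[-0.6 -0.4  0.4]
[ 0.46052436 -0.30100228  0.048     ] [ 0.61451166 -0.31659244  0.004     ] 0.1547744792429792 -5.781106826264191
```

Request:
step_arm:
  commands:
    - [100,[-60,20,-10],4]
    - [100,[-110,70,0],12]
    - [100,[-160,115,20],20]
    - [100,[-203,155,50],23]
    - [100,[-203,155,50],23]
    - [100,[-203,155,50],23]

```text
t: 5.82
tool_pos: [0.4617, -0.3015, 0.3421]
tool_rot: [-3.135, 0.167, 0.003]
contact_force: [-0.6, 0.2, 0.3]
opening: 0.0852
grip_force: 0.0
```

```bash
python3 - <<'E'
from h import *
o=monitor.get_obs();i=eyes.camera_info("wrist");im=snap("wrist","wrist1.png")
print(o["tool_pos"],o["tool_rot"],o["opening"])
import pickle;pickle.dump(i,open('w1.pkl','wb'))
E
```

```text
[ 0.46173114 -0.30150586  0.34211832] [-3.13484667  0.16686853  0.00346936] 0.08515079099575362
```

View pics/wrist1.png

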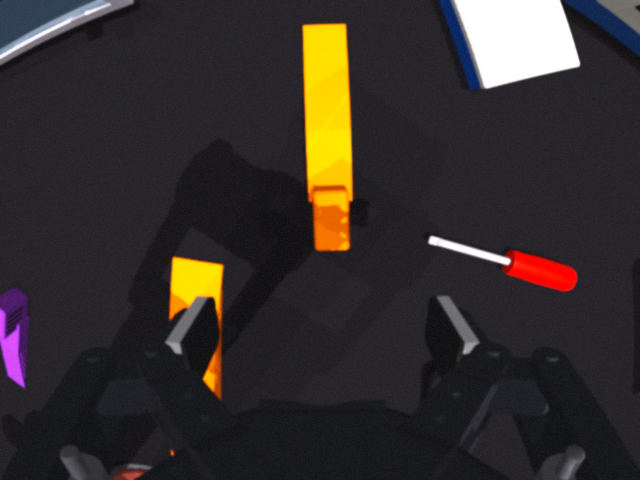

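```bash
python3 - <<'E'
from h import *
import pickle;i=pickle.load(open('w1.pkl','rb'))
f=onz("wrist",332.5,190,.048,i);b=onz("wrist",332.5,250,.048,i);t=onz("wrist",325,24,.004,i)
print(f,b,np.hypot(*(f-b)[:2]));g=(f+b)/2
d=(t-g)[:2];print(g,t,np.hypot(*d),np.degrees(np.arctan2(d[1],d[0])))
o=monitor.get_obs();M=R.from_rotvec(o["tool_rot"]).as_matrix();print(M.round(3));print((M.T@(g-o["tool_pos"])).round(4), np.degrees(np.arctan2(M[1,0],M[0,0])))
E
```

```text
[ 0.488371   -0.31051903  0.048     ] [ 0.44314698 -0.30603718  0.048     ] 0.04544556082869783
[ 0.46575899 -0.30827811  0.048     ] [ 0.61989348 -0.31933855  0.004     ] 0.15453082018807507 -4.104416925266885
[[ 0.995 -0.105 -0.   ]
 [-0.105 -0.995  0.001]
 [-0.001 -0.001 -1.   ]]
[0.0042 0.0074 0.2953] -6.0057052074531185
```

Block top spans (332,190) to (332,250), and the tip is at (325,24). Both views agree to about 8 mm, so I descend with the wrist correction.

Request:
step_arm:
  commands:
    - [100,[4,6,60],-1.5]
    - [100,[4,6,110],-1.5]
    - [100,[4,6,150],-1.5]
    - [100,[4,6,157],-1.5]
    - [100,[4,6,157],-1.5]
    - [25,[4,6,157],-1.5]
    - [20,[4,6,157],-1.5]
    - [20,[4,6,157],-1.5]
    - [20,[4,6,157],-1.5]
  squeeze: 50

```text
t: 7.0
tool_pos: [0.466, -0.3078, 0.1883]
tool_rot: [3.138, -0.123, 0.002]
contact_force: [-1.5, 1.0, 6.1]
opening: 0.028
grip_force: 48.8
```

Request:
step_arm:
  commands:
    - [20,[0,0,-30],0]
    - [20,[0,0,-45],0]
    - [20,[6,-40,-45],-2]
    - [20,[12,-90,-45],-5]
    - [20,[18,-140,-45],-8]
    - [20,[23,-185,-45],-10]
    - [20,[23,-185,-45],-10]
    - [20,[23,-185,-45],-10]

```text
t: 8.0
tool_pos: [0.5027, -0.1247, 0.2312]
tool_rot: [3.138, 0.151, -0.002]
contact_force: [0.0, -0.5, -5.3]
opening: 0.0271
grip_force: 49.6
```

```bash
python3 - <<'E'
from h import *
import pickle;i=pickle.load(open('w1.pkl','rb'))
print("bigtip",onz("wrist",173,259,.004,i),onz("wrist",223,265,.004,i))
o=monitor.get_obs();print(o["contact_force"])
i=eyes.camera_info("wrist");im=snap("wrist","wrist2.png");pickle.dump(i,open('w2.pkl','wb'))
E
```

```text
bigtip [ 0.4335752 -0.1570151  0.004    ] [ 0.42335106 -0.20535368  0.004     ]
[ 0.02125057 -0.5192621  -5.30869922]
```

View pics/wrist2.png

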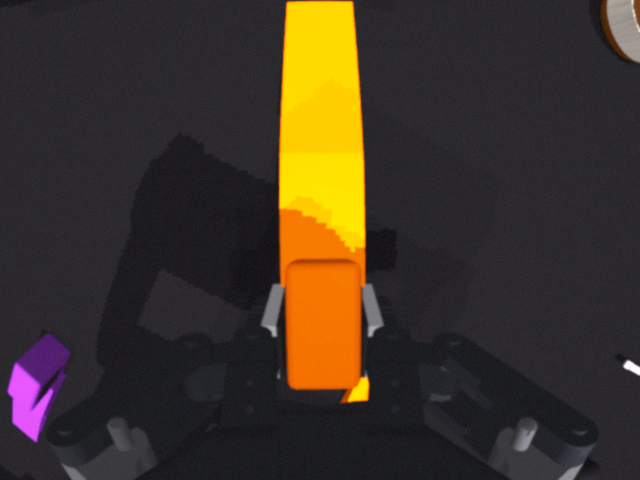

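The wedge is held squarely, block at (325,325) and tip at (320,3); the larger wedge's tip is well behind at x≈0.43. Lowering.

Request:
step_arm:
  commands:
    - [20,[0,0,25],0]
    - [20,[0,0,38],0]
    - [20,[0,0,42],0]
    - [20,[0,0,42],0]

```text
t: 8.55
tool_pos: [0.5032, -0.1252, 0.1899]
tool_rot: [3.138, 0.15, 0.001]
contact_force: [-0.7, -1.2, -5.9]
opening: 0.027
grip_force: 50.8
```

```bash
python3 - <<'E'
from h import *
im=snap("scene","scene2.png"); c=cv2.resize(im[120:270,125:325,::-1],None,fx=4,fy=4,interpolation=cv2.INTER_CUBIC); cv2.imwrite('pics/crop2.png',c)
E
```

```text
(no output)
```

View pics/crop2.png

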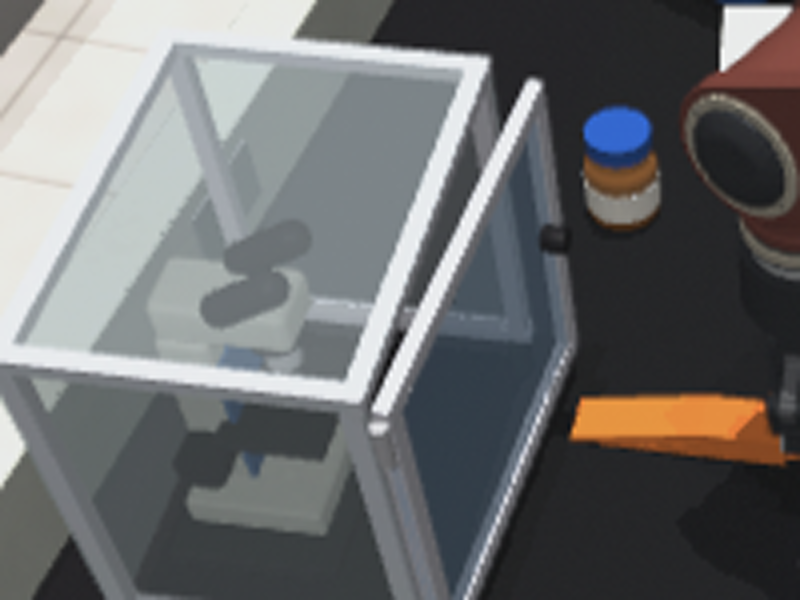

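The door isn't fully shut: its top free corner is at crop (537,85) against the hood corner at (490,62). I'll set the wedge down here and push the door again with the fingertips higher.

Request:
step_arm:
  commands:
    - [20,[0,0,2],0]
    - [20,[0,0,3],0]
    - [20,[0,0,3],0]

```text
t: 8.98
tool_pos: [0.5037, -0.125, 0.1885]
tool_rot: [3.137, 0.151, 0.002]
contact_force: [-4.0, 1.1, 5.2]
opening: 0.027
grip_force: 55.2
```

```bash
python3 - <<'E'
from fit import *
S4=lambda x,y:(125+x/4,120+y/4)
for h in(.24,.25):
  w=onz("scene",*S4(540,82),h-.005); hc=onz("scene",*S4(490,62),h+.005); hn=onz("scene",*S4(352,403),h+.005); hd=onz("scene",*S4(376,420),h-.005)
  print(h,"free",w.round(3),"hoodfar",hc.round(3),"hoodnear",hn.round(3),"doorhinge",hd.round(3))
  a=hc-hn;b=w-hd; print(np.degrees(np.arctan2(a[0],-a[1])),np.degrees(np.arctan2(b[0],-b[1])),np.hypot(*a[:2]),np.hypot(*b[:2]))
E
```

```text
0.24 free [ 0.673 -0.17   0.235] hoodfar [ 0.703 -0.169  0.245] hoodnear [0.681 0.097 0.245] doorhinge [0.67  0.097 0.235]
4.6842053165000905 0.711076324900351 0.26679079630354663 0.2672264057214759
0.25 free [ 0.668 -0.159  0.245] hoodfar [ 0.697 -0.158  0.255] hoodnear [0.676 0.104 0.255] doorhinge [0.665 0.104 0.245]
4.684205316500104 0.7110763249003538 0.2629728629021015 0.2634561924646295
```

Request:
step_arm:
  commands:
    - [70,[0,0,3],0]
    - [70,[0,0,3],0]
    - [70,[0,0,-40],0]
    - [70,[0,0,-90],0]
    - [0,[0,0,-150],0]
    - [0,[0,0,-203],0]
    - [0,[50,0,-203],0]
    - [0,[100,0,-203],0]
    - [0,[130,0,-203],0]
    - [0,[136,0,-203],0]
    - [0,[136,0,-203],0]
  squeeze: 40

```text
t: 10.35
tool_pos: [0.6382, -0.1117, 0.3894]
tool_rot: [-3.138, -0.151, 0.001]
contact_force: [-0.7, 0.1, -0.0]
opening: 0.0002
grip_force: 0.0
```

Request:
step_arm:
  commands:
    - [0,[4,0,0],0]
    - [0,[8,0,0],0]
    - [0,[12,0,0],0]
    - [0,[16,0,0],0]
    - [0,[20,0,0],0]
    - [0,[23,0,0],0]

```text
t: 11.1
tool_pos: [0.6615, -0.1094, 0.3897]
tool_rot: [3.138, 0.151, -0.0]
contact_force: [-0.4, 0.6, 0.8]
opening: 0.0003
grip_force: 0.1
```

Request:
step_arm:
  commands:
    - [0,[1.5,0,0],0]
    - [0,[3,0,0],0]
    - [0,[3,0,0],0]

```text
t: 11.48
tool_pos: [0.6643, -0.1091, 0.3897]
tool_rot: [-3.138, -0.151, -0.0]
contact_force: [-0.1, 0.5, 0.5]
opening: 0.0001
grip_force: 0.0
```

Request:
step_arm:
  commands:
    - [0,[1.5,0,0],0]
    - [0,[3,0,0],0]
    - [0,[3,0,0],0]

```text
t: 11.85
tool_pos: [0.6673, -0.1089, 0.3897]
tool_rot: [-3.138, -0.151, -0.0]
contact_force: [0.2, -1.2, -0.3]
opening: -0.0001
grip_force: 0.0
```

Request:
step_arm:
  commands:
    - [0,[1,0,0],0]
    - [0,[2,0,0],0]
    - [0,[2,0,0],0]

```text
t: 12.22
tool_pos: [0.6693, -0.1087, 0.3897]
tool_rot: [-3.138, -0.151, -0.0]
contact_force: [-0.2, -0.3, -0.3]
opening: 0.0003
grip_force: 0.0
```

Request:
step_arm:
  commands:
    - [0,[1,0,0],0]
    - [0,[2,0,0],0]
    - [0,[2,0,0],0]

```text
t: 12.6
tool_pos: [0.6713, -0.1085, 0.3897]
tool_rot: [-3.138, -0.151, -0.0]
contact_force: [-0.0, 0.6, 0.4]
opening: -0.0002
grip_force: 0.0
```

Request:
step_arm:
  commands:
    - [0,[1,0,0],0]
    - [0,[2,0,0],0]
    - [0,[2,0,0],0]

```text
t: 12.98
tool_pos: [0.6731, -0.1083, 0.3896]
tool_rot: [-3.138, -0.151, 0.002]
contact_force: [-3.1, -0.3, 1.0]
opening: 0.0004
grip_force: 1.4
```

Request:
step_arm:
  commands:
    - [0,[1,0,0],0]
    - [0,[1,0,0],0]

```text
t: 13.22
tool_pos: [0.6737, -0.1084, 0.3896]
tool_rot: [3.138, 0.151, -0.005]
contact_force: [-6.7, -1.0, 2.5]
opening: -0.0001
grip_force: 3.1
```

Request:
step_arm:
  commands:
    - [0,[0.3,0,0],0]
    - [0,[-0.4,0,0],0]
    - [0,[-1,0,0],0]
    - [0,[-2,0,0],0]
    - [0,[-4,0,0],0]
    - [0,[-8,0,0],0]
    - [0,[-14,0,0],0]

```text
t: 14.1
tool_pos: [0.6601, -0.1095, 0.3897]
tool_rot: [3.138, 0.151, 0.001]
contact_force: [-0.1, -0.1, 0.2]
opening: -0.0
grip_force: 0.0
```

```bash
python3 - <<'E'
from h import *
im=snap("scene","scene3.png"); c=cv2.resize(im[120:270,125:325,::-1],None,fx=4,fy=4,interpolation=cv2.INTER_CUBIC); cv2.imwrite('pics/crop3.png',c)
E
```

```text
(no output)
```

View pics/crop3.png

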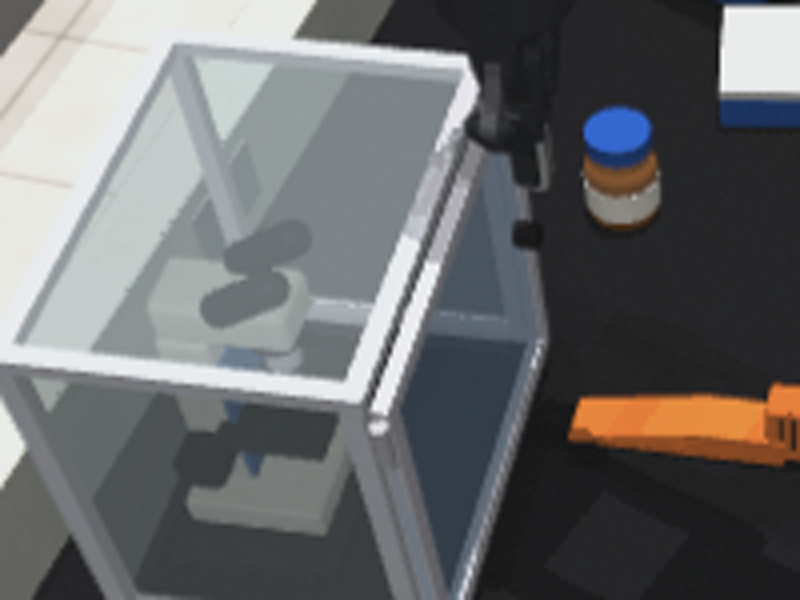

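Door is shut, parallel to the hood front; the wedge tip at crop (575,418) points at the free half of its lower edge (from (545,340) to (458,600)). Now I re-grip the wedge.

Request:
step_arm:
  commands:
    - [0,[-50,0,0],0]
    - [70,[-100,0,0],0]
    - [70,[-150,0,0],0]
    - [70,[-156,0,10],0]
    - [70,[-156,0,70],0]
    - [70,[-156,0,130],0]
    - [70,[-156,0,180],0]
    - [70,[-156,0,202],0]
    - [70,[-156,0,202],0]

```text
t: 15.28
tool_pos: [0.5043, -0.1241, 0.1852]
tool_rot: [-3.136, -0.151, 0.007]
contact_force: [0.2, 0.1, -0.1]
opening: 0.0597
grip_force: 0.0
```

Request:
step_arm:
  commands:
    - [20,[0,0,0],0]
    - [20,[0,0,0],0]
    - [20,[0,0,0],0]
    - [20,[0,0,-1],0]
  squeeze: 25

```text
t: 15.78
tool_pos: [0.5057, -0.1247, 0.1898]
tool_rot: [3.137, 0.151, 0.005]
contact_force: [2.2, 0.9, -0.8]
opening: 0.0316
grip_force: 24.8
```

Request:
step_arm:
  commands:
    - [20,[6,0,0],0]
    - [20,[12,0,0],0]
    - [20,[18,0,0],0]
    - [20,[24,0,0],0]
    - [20,[30,0,0],0]
    - [20,[36,0,0],0]
    - [20,[40,0,0],0]

```text
t: 16.65
tool_pos: [0.5444, -0.1211, 0.1896]
tool_rot: [3.137, 0.152, -0.008]
contact_force: [-8.4, -0.9, 12.8]
opening: 0.0315
grip_force: 27.5
```

Request:
step_arm:
  commands:
    - [20,[1,0,0],0]
    - [20,[2,0,0],0]
    - [20,[3,0,0],0]

```text
t: 17.02
tool_pos: [0.5471, -0.1208, 0.1896]
tool_rot: [3.137, 0.152, -0.008]
contact_force: [-9.3, -0.6, 11.3]
opening: 0.0315
grip_force: 27.4
```

Request:
step_arm:
  commands:
    - [20,[0,0,-2],0]
    - [20,[2,0,-3],0]
    - [20,[4,0,-3],0]
    - [20,[6,0,-3],0]

```text
t: 17.52
tool_pos: [0.5536, -0.1196, 0.1909]
tool_rot: [-3.137, -0.151, 0.002]
contact_force: [-0.1, -1.3, -5.0]
opening: 0.0318
grip_force: 25.2
```

Request:
step_arm:
  commands:
    - [20,[2,0,0],0]
    - [20,[4,0,0],0]
    - [20,[5,0,0],0]

```text
t: 17.9
tool_pos: [0.5589, -0.1193, 0.1917]
tool_rot: [3.138, 0.151, 0.0]
contact_force: [-1.1, -0.1, -5.2]
opening: 0.0318
grip_force: 25.2
```

Request:
step_arm:
  commands:
    - [20,[1.5,0,1],0]
    - [20,[3,0,1],0]
    - [20,[4.5,0,1],0]
    - [20,[6,0,1],0]

```text
t: 18.4
tool_pos: [0.5648, -0.1188, 0.1907]
tool_rot: [-3.138, -0.151, -0.0]
contact_force: [-0.8, -0.8, -4.6]
opening: 0.0313
grip_force: 25.2
```

Request:
step_arm:
  commands:
    - [20,[1.5,0,0],0]
    - [20,[3,0,0],0]
    - [20,[4.5,0,0],0]

```text
t: 18.77
tool_pos: [0.5693, -0.1183, 0.1907]
tool_rot: [-3.138, -0.151, 0.0]
contact_force: [-0.4, 0.3, -4.7]
opening: 0.0316
grip_force: 25.2
```

Request:
step_arm:
  commands:
    - [20,[1.5,0,0],0]
    - [20,[3,0,0],0]
    - [20,[4.5,0,0],0]

```text
t: 19.15
tool_pos: [0.5738, -0.1179, 0.1907]
tool_rot: [-3.138, -0.151, -0.0]
contact_force: [-0.6, 0.3, -5.3]
opening: 0.0315
grip_force: 25.2
```

Request:
step_arm:
  commands:
    - [20,[1.5,0,0],0]
    - [20,[3,0,0],0]
    - [20,[4.5,0,0],0]

```text
t: 19.52
tool_pos: [0.5782, -0.1175, 0.1907]
tool_rot: [-3.138, -0.151, 0.0]
contact_force: [-0.0, 0.1, -4.9]
opening: 0.0319
grip_force: 25.2
```

Request:
step_arm:
  commands:
    - [20,[1.5,0,0],0]
    - [20,[3,0,0],0]
    - [20,[4.5,0,0],0]

```text
t: 19.9
tool_pos: [0.5827, -0.117, 0.1907]
tool_rot: [-3.138, -0.151, 0.0]
contact_force: [-0.1, -0.5, -4.4]
opening: 0.0319
grip_force: 25.2
```

Request:
step_arm:
  commands:
    - [20,[1.5,0,0],0]
    - [20,[3,0,0],0]
    - [20,[4.5,0,0],0]

```text
t: 20.27
tool_pos: [0.5872, -0.1166, 0.1907]
tool_rot: [3.138, 0.151, 0.0]
contact_force: [-0.9, -0.2, -5.2]
opening: 0.0316
grip_force: 25.2
```

Request:
step_arm:
  commands:
    - [20,[1.2,0,0],0]
    - [20,[2.4,0,0],0]
    - [20,[3.6,0,0],0]

```text
t: 20.65
tool_pos: [0.5908, -0.1162, 0.1907]
tool_rot: [-3.138, -0.151, 0.0]
contact_force: [-1.0, -0.4, -5.6]
opening: 0.0315
grip_force: 25.2
```

Request:
step_arm:
  commands:
    - [20,[1.2,0,0],0]
    - [20,[2.4,0,0],0]
    - [20,[3.6,0,0],0]

```text
t: 21.02
tool_pos: [0.5944, -0.1159, 0.1907]
tool_rot: [3.138, 0.151, -0.0]
contact_force: [-0.5, 0.5, -4.5]
opening: 0.032
grip_force: 25.2
```

Request:
step_arm:
  commands:
    - [20,[1.2,0,0],0]
    - [20,[2.4,0,0],0]
    - [20,[3.6,0,0],0]

```text
t: 21.4
tool_pos: [0.5979, -0.1156, 0.1907]
tool_rot: [-3.138, -0.151, 0.0]
contact_force: [-0.2, -0.7, -5.4]
opening: 0.0315
grip_force: 25.2
```

Request:
step_arm:
  commands:
    - [20,[0,0,2],0]
    - [70,[0,0,2],0]
    - [70,[0,0,2],0]
    - [70,[0,0,-20],0]
    - [70,[0,0,-50],0]
    - [0,[-30,0,-52],0]
    - [0,[-52,0,-52],0]
    - [0,[-52,0,-40],0]
    - [0,[-52,0,-10],0]
    - [0,[-52,0,4],0]
    - [0,[-52,0,4],0]
  squeeze: 40

```text
t: 22.78
tool_pos: [0.546, -0.1203, 0.1854]
tool_rot: [-3.137, -0.151, 0.004]
contact_force: [0.4, 0.6, 0.3]
opening: -0.0
grip_force: 0.0
```

```bash
python3 - <<'E'
from h import *
im=snap("wrist","wrist3.png"); im2=snap("scene","scene4.png")
c=np.hstack([im[:,:,::-1][0:400,160:500],cv2.resize(im2[140:260,200:335,::-1],(450,400),interpolation=cv2.INTER_CUBIC)]);cv2.imwrite('pics/c4.png',c)
E
```

```text
(no output)
```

View pics/c4.png

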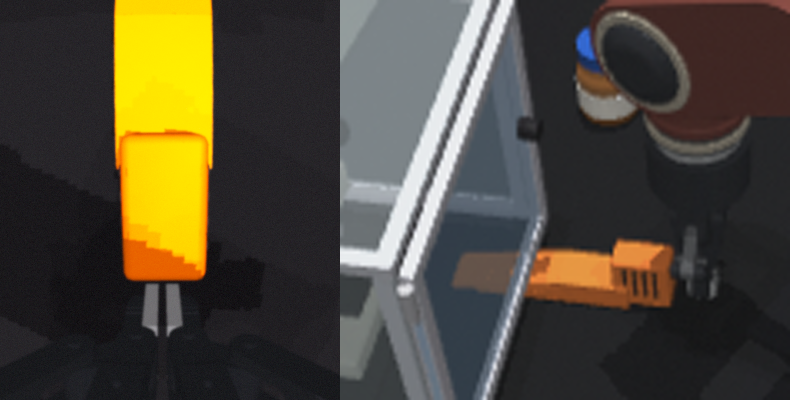

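Wedge goes under the door's free half, and the shut fingers at (161,300) stand centred just behind the block (165,205). Now pushing gently.

Request:
step_arm:
  commands:
    - [0,[2,0,0],0]
    - [0,[4,0,0],0]
    - [0,[6,0,0],0]
    - [0,[8,0,0],0]

```text
t: 23.38
tool_pos: [0.5543, -0.1198, 0.1869]
tool_rot: [3.138, 0.151, 0.0]
contact_force: [-0.4, 0.7, 0.2]
opening: -0.0001
grip_force: 0.0
```

Request:
step_arm:
  commands:
    - [0,[1,0,0],0]
    - [0,[2,0,0],0]
    - [0,[3,0,0],0]
    - [0,[4,0,0],0]

```text
t: 23.88
tool_pos: [0.5581, -0.1194, 0.1867]
tool_rot: [-3.138, -0.151, 0.0]
contact_force: [-0.4, -0.5, -0.6]
opening: -0.0001
grip_force: 0.0
```

Request:
step_arm:
  commands:
    - [0,[1,0,0],0]
    - [0,[2,0,0],0]
    - [0,[3,0,0],0]

```text
t: 24.25
tool_pos: [0.5607, -0.1192, 0.1866]
tool_rot: [-3.138, -0.151, 0.004]
contact_force: [-4.9, 0.1, 3.3]
opening: 0.0002
grip_force: 2.3
```

Request:
step_arm:
  commands:
    - [0,[0.7,0,0],0]
    - [0,[1.4,0,0],0]

```text
t: 24.5
tool_pos: [0.5622, -0.119, 0.1866]
tool_rot: [-3.138, -0.151, 0.002]
contact_force: [-4.8, -0.7, 2.9]
opening: -0.0002
grip_force: 2.2
```

Request:
step_arm:
  commands:
    - [0,[0.7,0,0],0]
    - [0,[1.4,0,0],0]

```text
t: 24.75
tool_pos: [0.5638, -0.1188, 0.1866]
tool_rot: [-3.138, -0.151, 0.0]
contact_force: [-5.1, -0.2, 2.7]
opening: 0.0002
grip_force: 2.1
```

Request:
step_arm:
  commands:
    - [0,[0.7,0,0],0]
    - [0,[1.4,0,0],0]

```text
t: 25.0
tool_pos: [0.5652, -0.1187, 0.1866]
tool_rot: [-3.138, -0.151, 0.0]
contact_force: [-3.6, 0.3, 2.3]
opening: -0.0003
grip_force: 1.9
```

Request:
step_arm:
  commands:
    - [0,[0.6,0,0],0]
    - [0,[1.2,0,0],0]

```text
t: 25.25
tool_pos: [0.5663, -0.1186, 0.1866]
tool_rot: [-3.138, -0.151, 0.001]
contact_force: [-6.3, -0.3, 3.4]
opening: 0.0
grip_force: 2.9
```

Request:
step_arm:
  commands:
    - [0,[0.6,0,0],0]
    - [0,[1.2,0,0],0]

```text
t: 25.5
tool_pos: [0.5672, -0.1185, 0.1866]
tool_rot: [-3.138, -0.151, 0.004]
contact_force: [-8.4, -0.1, 5.4]
opening: 0.0004
grip_force: 4.2
```

Request:
step_arm:
  commands:
    - [0,[0.6,0,0],0]
    - [0,[1.2,0,0],0]

```text
t: 25.75
tool_pos: [0.5681, -0.1185, 0.1866]
tool_rot: [-3.138, -0.151, 0.006]
contact_force: [-11.2, -1.8, 7.1]
opening: -0.0
grip_force: 5.3
```

Request:
step_arm:
  commands:
    - [0,[0,0,-1],0]
    - [0,[0,0,-2],0]

```text
t: 26.0
tool_pos: [0.568, -0.1182, 0.1874]
tool_rot: [-3.137, -0.151, 0.004]
contact_force: [-5.2, -1.2, -3.0]
opening: -0.0005
grip_force: 2.3
```

Request:
step_arm:
  commands:
    - [0,[0.5,0,0],0]
    - [0,[0.5,0,0],0]

```text
t: 26.25
tool_pos: [0.5683, -0.1181, 0.1874]
tool_rot: [-3.137, -0.151, 0.006]
contact_force: [-6.7, -0.8, -0.8]
opening: 0.0001
grip_force: 3.2
```

Request:
step_arm:
  commands:
    - [0,[0.4,0,0],0]
    - [0,[0.8,0,-0.2],0]

```text
t: 26.5
tool_pos: [0.5689, -0.118, 0.1874]
tool_rot: [-3.137, -0.151, 0.008]
contact_force: [-7.7, -0.9, -1.1]
opening: -0.0002
grip_force: 3.8
```

Request:
step_arm:
  commands:
    - [0,[0.4,0,-0.2],0]
    - [0,[0.7,0,-0.4],0]

```text
t: 26.75
tool_pos: [0.5693, -0.1179, 0.1875]
tool_rot: [-3.137, -0.151, 0.009]
contact_force: [-7.9, -1.3, -2.5]
opening: 0.0001
grip_force: 4.0
```

Request:
step_arm:
  commands:
    - [0,[0.4,0,0],0]
    - [0,[0.8,0,0],0]

```text
t: 27.0
tool_pos: [0.5699, -0.1178, 0.1874]
tool_rot: [-3.136, -0.151, 0.011]
contact_force: [-9.9, -1.2, -0.5]
opening: 0.0001
grip_force: 4.7
```

Request:
step_arm:
  commands:
    - [0,[0.4,0,0],0]
    - [0,[0.7,0,0],0]

```text
t: 27.25
tool_pos: [0.5704, -0.1178, 0.1875]
tool_rot: [-3.136, -0.151, 0.013]
contact_force: [-12.0, -0.7, 1.0]
opening: -0.0001
grip_force: 6.3
```

Request:
step_arm:
  commands:
    - [0,[0.4,0,-0.2],0]
    - [0,[0.4,0,-0.2],0]

```text
t: 27.5
tool_pos: [0.5708, -0.1177, 0.1875]
tool_rot: [-3.136, -0.151, 0.012]
contact_force: [-9.8, -1.9, -0.5]
opening: -0.0001
grip_force: 5.3
```

Request:
step_arm:
  commands:
    - [0,[0.3,0,0],0]
    - [0,[0.3,0,0],0]

```text
t: 27.75
tool_pos: [0.5709, -0.1177, 0.1875]
tool_rot: [-3.136, -0.151, 0.014]
contact_force: [-11.4, -1.0, 0.2]
opening: -0.0
grip_force: 6.0
```

Request:
step_arm:
  commands:
    - [0,[0.4,0,0],0]
    - [0,[0.4,0,0],0]

```text
t: 28.0
tool_pos: [0.5711, -0.1177, 0.1875]
tool_rot: [-3.136, -0.151, 0.015]
contact_force: [-13.1, -1.3, 0.2]
opening: -0.0
grip_force: 6.7
```

Request:
step_arm:
  commands:
    - [0,[0.4,0,-0.2],0]
    - [0,[0.4,0,-0.2],0]

```text
t: 28.25
tool_pos: [0.5715, -0.1177, 0.1875]
tool_rot: [-3.136, -0.151, 0.015]
contact_force: [-11.7, -1.6, 0.8]
opening: 0.0002
grip_force: 6.4
```

Request:
step_arm:
  commands:
    - [0,[0.4,0,0],0]
    - [0,[0.4,0,0],0]

```text
t: 28.5
tool_pos: [0.5717, -0.1176, 0.1875]
tool_rot: [-3.136, -0.152, 0.017]
contact_force: [-14.3, -1.9, 1.9]
opening: -0.0
grip_force: 7.3
```

Request:
step_arm:
  commands:
    - [0,[0.2,0,-0.1],0]
    - [0,[0.2,0,-0.1],0]

```text
t: 28.75
tool_pos: [0.5718, -0.1177, 0.1875]
tool_rot: [-3.136, -0.151, 0.017]
contact_force: [-15.3, -1.8, 0.7]
opening: 0.0003
grip_force: 7.4
```

Request:
step_arm:
  commands:
    - [0,[-1.5,0,0],0]
    - [0,[-4,0,0],0]
    - [0,[-10,0,0],0]
    - [0,[-25,0,-10],0]
    - [0,[-50,0,-50],0]
    - [0,[-60,0,-100],0]
    - [0,[-60,0,-100],0]
    - [0,[-60,0,-100],0]

```text
t: 29.75
tool_pos: [0.515, -0.1236, 0.2907]
tool_rot: [3.137, 0.151, 0.004]
contact_force: [-0.1, 0.1, -0.4]
opening: -0.0001
grip_force: 0.0
```

```bash
python3 - <<'E'
from h import *
im=snap("scene","scene5.png"); a=cv2.imread('pics/scene3.png');b=cv2.imread('pics/scene5.png')
o=monitor.get_obs();print(o["t"],o["contact_force"].round(1))
d=cv2.absdiff(a,b).max(2)[125:260,125:255]; print("hood/door change px",(d>40).sum())   # door should not have moved
h=cv2.cvtColor(b,cv2.COLOR_BGR2HSV);m=cv2.inRange(h,(8,180,100),(22,255,255));k,l,s,c=cv2.connectedComponentsWithStats(m)
print([s[j].tolist() for j in range(1,k) if s[j,4]>40])
for nm,(x,y) in dict(doortop=(245,140),jar=(280,154)).items(): print(nm,a[y,x],b[y,x])
# door free-edge column profile: rail gradient on rows across the free stile
for r in(170,190): print(r,[int(v) for v in cv2.cvtColor(a,6)[r,250:266]],[int(v) for v in cv2.cvtColor(b,6)[r,250:266]])
print(finish_job())
E
```

```text
29.8 [-0.3 -1.3 -0.3]
hood/door change px 743
[[256, 212, 40, 20, 577], [353, 214, 101, 48, 1996]]
doortop [40 39 38] [150 144 143]
jar [207 104  52] [207 103  52]
170 [99, 94, 99, 99, 107, 106, 97, 61, 40, 38, 38, 38, 38, 38, 38, 39] [99, 95, 98, 100, 109, 100, 98, 51, 37, 38, 37, 39, 38, 38, 38, 38]
190 [97, 98, 98, 98, 94, 98, 98, 104, 106, 95, 60, 41, 37, 38, 38, 38] [98, 99, 98, 98, 95, 98, 98, 108, 104, 97, 51, 38, 38, 37, 38, 38]
the job is handed in; nothing more can be done
None
```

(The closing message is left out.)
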